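# Free the seized swing arm and bring it up to its stop

## Robot

A 6-joint arm with a two-finger parallel gripper is mounted at the origin on the work surface. World frame = base frame: x ahead of the robot, y to its left, z up, the work surface at z = 0. Lengths are in m, angles in rad, forces in N, time in s.
With the tool pointing down it reaches from about 0.375 to 0.9 m from the base axis. Payload 3.1 kg.
Tool frame: the origin (TCP) lies midway between the tips of the shut fingers; the grasp point (between the pads) lies 19 mm behind it (manip.tcp_to_grasp is the distance from the TCP to the grasp point, in m); z points along the fingers, y is the line along which they close (so a half turn about z gives the same grasp; the last joint's range is limited). The gripper opens to 85 mm and grips with 20 to 120 N. Pads are 22 mm wide; open, the fingers measure 114 mm over their backs; the gripper's body (76 mm by 85 mm) begins 54 mm behind the grasp point. The pads swing forward as they close: fully open they stand 13 mm farther back than shut.
Start: joints at [-1.331, 0.527, 1.433, -0, 1.181, -0.178], TCP at [0.254, -0.571, 0.231] pointing down, gripper open.
Joint ranges: [-3.08, 3.08], [-0.75, 2.2], [0.22, 2.44], [-1.43, 4.57], [0, 2.65], [-2.85, 2.85]. Speed limits (rad/s): [2.79, 2.79, 3.14, 3.14, 3.14, 3.14].

## Interface

Orientations are given as a unit quaternion [x, y, z, w].
In Python, from station import manip gives the robot as it stands. The module is installed in compiled form; this text tells all that it offers.
- The arm moves only by the shell command python3 -m crank 'ROWS' [OPENING] [FORCE]. ROWS is JSON, a list of rows, each a list of 2 entries, a list of its own where there are three numbers: the shift along the tool's x, y, z in cm, then the turn about the tool's z in degrees. In form: [[[x, y, z], spin], ...]. A call has 1 to 10 rows; each row is the pose to reach, as a shift and turn from the pose commanded when the call began, along the tool's axes at that moment; what a row does not reach only later rows make up. A row lasts 1/10 s, in which the tool goes at most 50 mm and 8.59 degrees, less where a joint would pass 70% of its speed; a pose out of reach is approached as far as the arm can. A call with a gripper value outside its range is refused whole. OPENING is the finger opening in cm, from 0 to 8.54, set as the call begins (- or left out, the last holds). The fingers move at their own pace and stop on an object; FORCE is the grip in N (left out, the last holds). Time passes only in rows, so rows that repeat a pose let the fingers close. It gives the time, the measured TCP pose, the force and the opening at its end, in the units of the state.
- manip.sense(): the state, without advancing time (a new reading comes with each control period).
- manip.snapshot(name): name is "scene" or "top"; returns the picture (480x640x3 uint8, red, green, blue); there is no depth.
- manip.camera_params(name): a dict with "fx", "fy", "cx", "cy" (pixels), "k1" (the pictures are not rectified: a ray, as slopes to the right and down, at radius r is drawn at 1 + k1 r^2 times it, then the intrinsics apply), "pose" (4x4, takes a point from camera to world coordinates). Camera axes: x right, y up, looking along -z (the intrinsics and any distortion apply to the point x, -y, -z); pixel columns grow to the right and rows downward; lengths in m; the calibration is good to about 2 mm. A picture is of the moment at which its call begins. camera_params takes no time and is no camera call.
- manip.sign_off(): hands the job in, once; it reports no verdict.
The state is a dict: "t": time; "q": joint angles; "qd": joint speeds; "tau": joint torques, N m; "tcp_pos": TCP position; "tool_rot": TCP orientation; "force": force on the tool from outside, world axes, zero at the start; "ft_torque": the same for the moment, N m; "finger_gap": opening from 0.0 (shut) to 1.0 (fully open).
Only numpy, scipy, OpenCV 4.12 (cv2) and the standard library are available. Lean on these libraries where they do the work, as an engineer would, in place of code of your own. Each camera call takes 0.05 s, during which the arm holds its last target. There are 200 camera calls.

## Task

The yellow swing arm of the drilling jig has seized on its pivot. Grip its black bar knob, break it loose with a short firm anticlockwise twist, and turn it on by the knob until you feel the arm press in the spring tip of the blue stop a little (a few newtons), never hard against the bottom of its spring, then let go so that the arm stays resting on the tip. Do not push the arm itself, and leave the other things as they are.

Things in the scene. Friction and masses are not known exactly. Their poses are not given: they have to be found in the camera images.
- knob (a joint): turn of the knob with the yellow arm, rad; 0 as found, grows anticlockwise seen from above, limit 1.75. Seized: 0.6 to 0.85 N m (varies) starts it, falling to about 0.2 N m (steady friction, it stays where left) once turned 0.25 rad. The stop is met 0.8 to 1.4 rad from 0, within one grasp
- knob_grip (a point): middle of the black bar on top of the knob, on the upright turning axis. The bar is 52 mm long (this point's x), 16 mm wide (y), 32 mm high, half of it above this point. Under it a stem of 22 mm diameter, then a steel hub (60 mm diameter, top 34 mm below this point). The arm points along this point's +x
- bush_mid (a point): middle of the yellow swing arm's thickness under its drill bush, 92 mm from the turning axis, 43 mm below knob_grip. The arm is 26 mm wide, 14 mm thick, reaches to 115 mm from the axis; x points outwards along it. The arm is fixed to the knob and to be turned by the knob only (its geom is knob_c0)
- stop: fixed blue stop block, 34 (x) x 30 (y) x 56 mm high, standing on the faceplate; origin at the centre of its underside (30 mm over the table). A brass screw with a sprung steel tip points from it along its own -y
- screw_root (a point): where the screw leaves the stop's -y face, 15 mm from the block's middle, at the height of the arm's middle; axes as the stop's. The screw setting is not measured: the tip's round end (8 mm diameter) stands 16 to 36 mm out from here along -y. The tip yields 4 mm at about 3 N per mm, then is solid (12 N); it is damped, so go slowly. The arm's side meets it when turned anticlockwise
- jig: round brown cast-iron faceplate, 286 mm diameter, 30 mm thick, fixed on the table; origin at the centre of its underside, straight below the turning axis. It carries the pivot post, an aluminium blank 22 mm high, the stop and two loose bolts
- bolt_a_mid (a point): bystander: loose T-bolt standing on its head on the faceplate, 44 mm tall, 30 mm wide; point half-way up
- bolt_b_mid (a point): bystander: loose T-bolt standing on its head on the faceplate, 34 mm tall, 30 mm wide; point half-way up
- screwdriver: bystander: yellow-handled screwdriver, 200 mm, lying on the bench; origin under its middle
- spanner: bystander: steel spanner, 170 mm, lying on the bench; origin under its middle
- oil_bottle: bystander: small amber bottle, 54 mm diameter, 100 mm tall; origin at its underside
- tub: bystander: white open plastic tub, 84 mm diameter, 85 mm tall; origin at its underside
- collet: bystander: steel collet, 42 mm diameter, 52 mm tall, standing; origin at its underside

How it is judged:
By the outcome, as a careful person would: the job done as asked, in the order asked, and still so for the second after the job is handed in, with the robot touching nothing.
It also fails if it takes over 51 s, if anything falls off the work surface, if the arm or the gripper's body presses on something with over 40 N, if the wrist force passes 120 N, or if a joint passes its speed limit or range.

## Working session

There is one attempt and no reset: what is moved stays moved. The work goes in short steps, Python scripts to look and compute and a shell command to move; the robot and the scene stay as the last step left them, time stands still between calls to the robot, and variables do not carry over. Pictures are saved under pics/ and viewed, on a budget of 10 in all, crops included, one or two more only if the job needs it, and the job is handed in when it is done.

```bash
mkdir -p pics; python3 - <<'E'
from station import manip
import cv2
for n in("scene","top"):
    cv2.imwrite(f"pics/{n}0.png",manip.snapshot(n)[:,:,::-1]); p=manip.camera_params(n); print(n,p)
s=manip.sense();print(s)
print(manip.tcp_to_grasp)
E
```

```text
scene {'fx': 487.8645035353896, 'fy': 487.8645035353896, 'cx': 321.8288457559462, 'cy': 240.83889529465304, 'k1': 0.01914946422549199, 'pose': array([[ 0.27726707, -0.56614247,  0.7762768 ,  1.27514708],
       [ 0.96078658,  0.16630399, -0.22188313, -0.22737452],
       [-0.00348046,  0.80735722,  0.59005271,  0.67676153],
       [ 0.        ,  0.        ,  0.        ,  1.        ]])}
top {'fx': 531.3482298982642, 'fy': 531.3482298982642, 'cx': 329.0041272161002, 'cy': 239.0000174931571, 'k1': 0.030940729550991336, 'pose': array([[-0.00378911,  0.98978788, -0.14249772,  0.33292338],
       [-0.99999063, -0.00345229,  0.00261081, -0.01280714],
       [ 0.0020922 ,  0.14250628,  0.98979169,  1.3384581 ],
       [ 0.        ,  0.        ,  0.        ,  1.        ]])}
{'t': 0.1, 'q': array([-1.33050995e+00,  5.28377249e-01,  1.43379287e+00, -8.96503242e-06,
        1.18140990e+00, -1.78475910e-01]), 'qd': array([-0.00026356, -0.00181432, -0.00270003, -0.00049437,  0.00037963,
       -0.00062965]), 'tau': array([-3.19200226e-04, -4.43305564e+01, -1.78585982e+01, -1.21992789e-04,
        3.84231811e-03, -1.76289933e-05]), 'tcp_pos': array([ 0.25402344, -0.57033079,  0.23042305]), 'tool_rot': array([ 9.78158897e-01,  2.07856164e-01, -3.48483486e-05, -9.93078495e-04]), 'force': array([0.40480408, 0.41710307, 0.09540953]), 'ft_torque': array([-0.05345908,  0.02673357,  0.03124479]), 'finger_gap': 1.0004827847177522}
0.0187
```

View pics/top0.png

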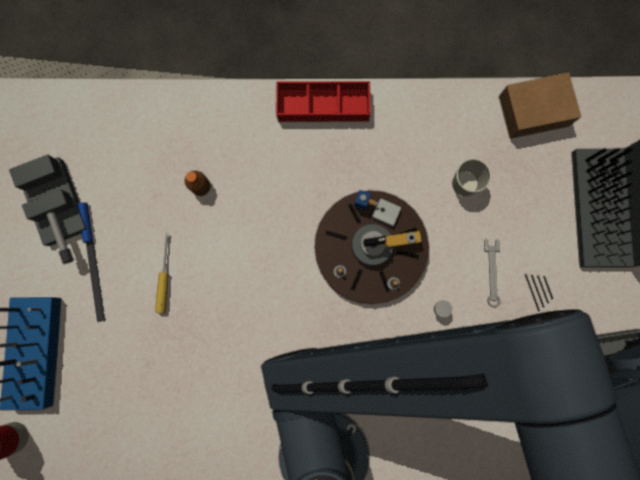

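View pics/scene0.png

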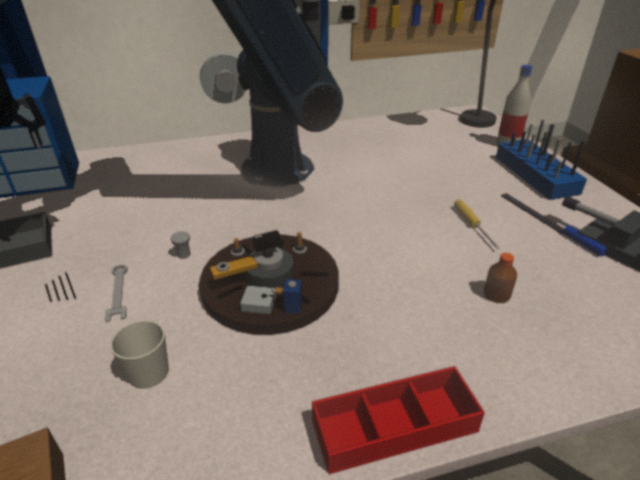

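```bash
cat > h.py <<'E'
import numpy as np,cv2
from station import manip
from scipy.optimize import least_squares
def proj(n,P):
    p=manip.camera_params(n);T=np.linalg.inv(p["pose"]);c=np.atleast_2d(P)@T[:3,:3].T+T[:3,3]
    s=np.c_[c[:,0]/-c[:,2],c[:,1]/c[:,2]];s=s*(1+p["k1"]*(s**2).sum(1,keepdims=True))
    return s*[p["fx"],p["fy"]]+[p["cx"],p["cy"]]
def at_z(n,uv,z):
    return least_squares(lambda x:(proj(n,[x[0],x[1],z])-uv).ravel(),[.5,-.1]).x
def both(us,ut):
    r=least_squares(lambda x:np.r_[(proj("scene",x)-us).ravel(),(proj("top",x)-ut).ravel()],[.5,-.1,.05]);return r.x,r.fun
def crop(n,box,k,f):
    x0,y0,x1,y1=box;cv2.imwrite(f,cv2.resize(manip.snapshot(n)[y0:y1,x0:x1,::-1],None,fx=k,fy=k,interpolation=cv2.INTER_CUBIC))
E
python3 -c "
from h import *
a=cv2.resize(cv2.imread('pics/top0.png')[185:310,308:438],None,fx=4.6,fy=4.6,interpolation=2)
cv2.imwrite('pics/c1.png',a)
a=cv2.resize(cv2.imread('pics/scene0.png')[225:335,190:350],None,fx=5,fy=5,interpolation=2)
cv2.imwrite('pics/c2.png',a)"
```

```text
(no output)
```

View pics/c1.png

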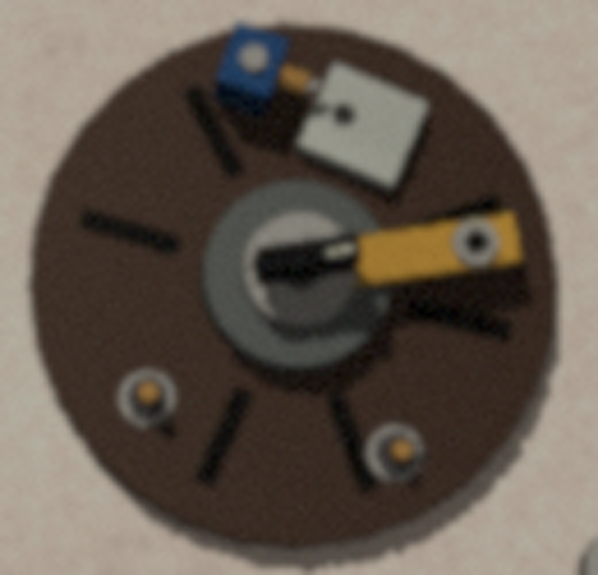

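View pics/c2.png

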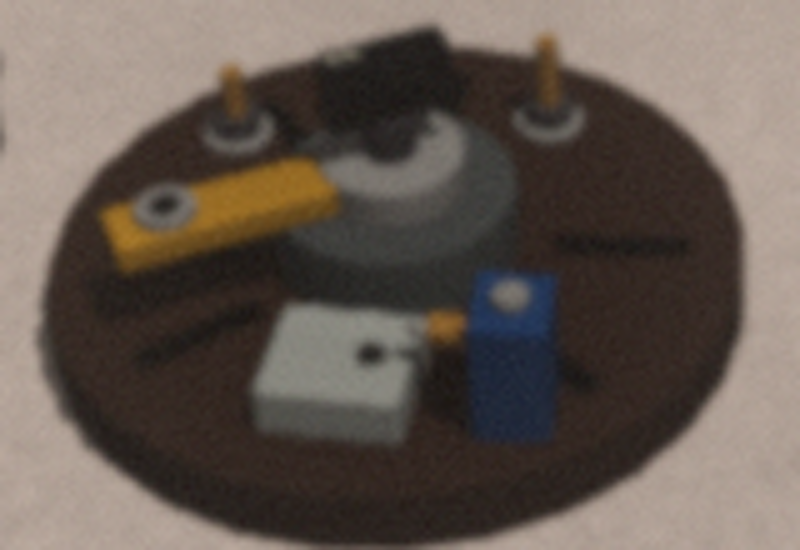

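```bash
python3 - <<'E'
from h import *
c1=lambda u,v:np.array([308+u/4.6,185+v/4.6]); c2=lambda u,v:np.array([190+u/5,225+v/5])
th=np.linspace(0,2*np.pi,721)[:-1]
def circ(n,x,y): return proj(n,np.c_[x+.143*np.cos(th),y+.143*np.sin(th),0*th+.03])
def res(p):
    a=circ("top",*p);b=circ("scene",*p)
    L,R,T=c1(32,285),c1(555,290),c1(295,25); l,r=c2(45,290),c2(742,245)
    return [a[:,0].min()-L[0],a[:,0].max()-R[0],a[:,1].min()-T[1],b[:,0].min()-l[0],b[:,0].max()-r[0]]
r=least_squares(res,[.48,-.1]);C=r.x;print("centre",C,r.fun)
B,f=both(c2(163,205),c1(477,242));print("bush",B,f, "rad",np.hypot(*(B[:2]-C)),"yaw",np.arctan2(*(B[:2]-C)[::-1]))
# bar top end corners near/far seen in scene, approx; bar end-mid points on top face
for a,b in [((345,52),(350,244)),((427,34),(258,258))]: print(both(c2(*a),c1(*b)))
S,f=both(c2(511,295),c1(253,57));print("stop screw top",S,f)
K,f=both(c2(465,326),c1(283,74));print("brass root",K,f)
for z in(.06,.07,.08,.09,.1): print(z,at_z("top",c1(318,88),z))
z=B[2]+.036+.01
print(proj("top",[C[0],C[1],z]),proj("scene",[C[0],C[1],z]))
E
```

```text
centre [ 0.50206514 -0.12032958] [-1.60429337 -0.01860174 -0.17972672 -1.13789476 -0.16516447]
bush [ 0.51677868 -0.21165001  0.08155389] [-0.71070894 -0.01431481 -0.88228389 -0.09304632] rad 0.09249816170333319 yaw -1.4110493460610654
(array([ 0.50893898, -0.1372029 ,  0.13378531]), array([-1.8388508,  0.00999  , -2.180897 , -0.3415396]))
(array([ 0.50142664, -0.09871824,  0.1295861 ]), array([ 0.80725507, -0.01557169,  0.9366717 ,  0.17357961]))
stop screw top [ 0.6140224  -0.09615672  0.08865827] [-0.65278283  0.01895603 -0.84422593 -0.17445394]
brass root [ 0.60832046 -0.11288866  0.07287385] [-0.66930345  0.01498572 -0.86863861 -0.16757584]
0.06 [ 0.60300478 -0.13458832]
0.07 [ 0.60089222 -0.13363575]
0.08 [ 0.59877966 -0.13268319]
0.09 [ 0.59666711 -0.13173063]
0.1 [ 0.59455455 -0.13077806]
[[374.35205103 241.07551389]] [[265.41214126 234.6254807 ]]
```

```bash
python3 -m crank '[[[1,-0.8,0],-2],[[3,-2.3,0],-6],[[6,-4.6,0],-12],[[9,-6.9,0],-18],[[12,-9.1,0],-24],[[15,-11.4,0],-30],[[18,-13.7,0],-36],[[21,-15.9,0],-42],[[23,-17.4,0],-45],[[24,-18.2,0],-46]]' 8.5 120
cat > tgt.py <<'E'
from h import *
from scipy.spatial.transform import Rotation as R
import sys
x,y,z,hd=map(float,sys.argv[1:5])
s=manip.sense();M=R.from_quat(s["tool_rot"]).as_matrix()
h=np.degrees(np.arctan2(M[1,0],M[0,0]))
print("shift cm",M.T@(np.array([x,y,z])-s["tcp_pos"])*100,"spin",(h-hd+180)%360-180,"h",h,"q",s["q"].round(2))
E
python3 tgt.py .503 -.1195 .16 99
```

```text
t: 1.1
tcp_pos: [0.3999, -0.3039, 0.2312]
tool_rot: [0.818, 0.575, 0.0, -0.001]
force: [0.2, 0.1, 0.1]
finger_gap: 0.994
shift cm [20.83053193  3.48768299  7.14199318] spin -28.74330368811863 h 70.25669631188137 q [-0.87  0.36  1.73  0.    1.04 -0.53]
```

```bash
python3 -m crank '[[[1,0.2,0],-2],[[3.5,0.6,0],-6],[[6.5,1.1,0.5],-10],[[9.5,1.6,1.5],-14],[[12.5,2.1,2.5],-18],[[15.5,2.6,3.5],-22],[[18,3,4.5],-26],[[20,3.3,5],-28],[[20.8,3.5,5.3],-28.7],[[20.8,3.5,5.3],-28.7]]'
python3 tgt.py .503 -.1195 .094 99; python3 -c "
from h import *
crop('top',(308,185,438,310),4.6,'pics/c3.png')
crop('scene',(170,145,330,265),5,'pics/c4.png')"
```

```text
t: 2.1
tcp_pos: [0.5037, -0.1235, 0.1779]
tool_rot: [0.651, 0.759, -0.0, -0.0]
force: [-0.3, -0.1, 0.5]
finger_gap: 0.995
shift cm [ 4.04340976e-01 -4.74095961e-03  8.39129723e+00] spin -0.24015128649494955 h 98.75984871350505 q [-0.46  0.46  1.75 -0.    0.93 -0.61]
```

View pics/c4.png

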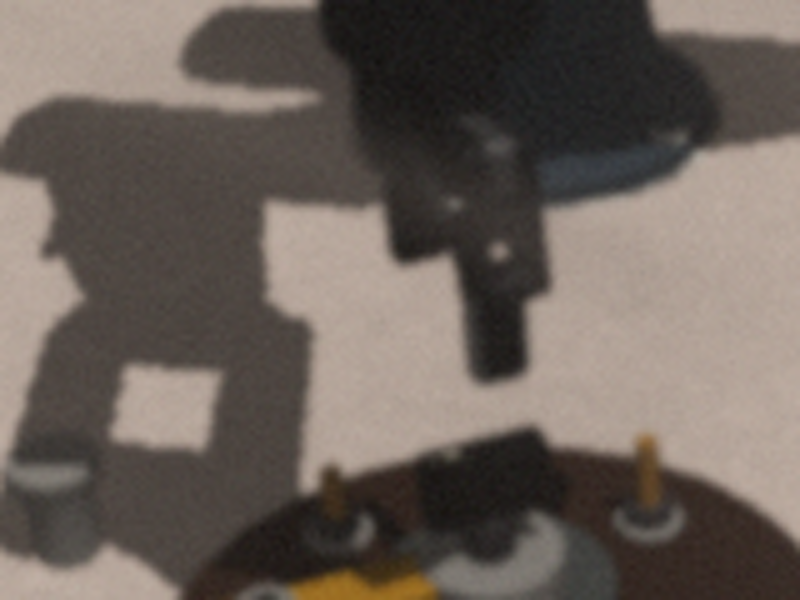

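```bash
python3 -m crank '[[[0.2,0,0.5],0],[[0.3,0,1.5],0],[[0.3,0,3],0],[[0.3,0,4.5],0],[[0.3,0,6],0],[[0.3,0,7.2],0],[[0.3,0,7.8],0],[[0.3,0,8.1],0],[[0.3,0,8.2],0],[[0.3,0,8.2],0]]'
python3 tgt.py .503 -.1195 .094 99
```

```text
t: 3.2
tcp_pos: [0.5033, -0.1208, 0.0966]
tool_rot: [0.651, 0.759, 0.0, 0.0]
force: [0.7, 0.0, -0.3]
finger_gap: 0.993
shift cm [ 0.13241457 -0.01000731  0.25801749] spin -0.30620946421652206 h 98.69379053578346 q [-0.45  0.59  1.82 -0.    0.73 -0.6 ]
```

Close gently first to read the centring error.

```bash
python3 -m crank '[[[0.1,0,0.1],0],[[0.1,0,0.1],0],[[0.1,0,0.1],0],[[0.1,0,0.1],0],[[0.1,0,0.1],0],[[0.1,0,0.1],0],[[0.1,0,0.1],0],[[0.1,0,0.1],0]]' 0 20
cat > st.py <<'E'
from h import *
from scipy.spatial.transform import Rotation as R
s=manip.sense();M=R.from_quat(s["tool_rot"]).as_matrix()
print("t",s["t"],"h",np.degrees(np.arctan2(M[1,0],M[0,0])).round(2),"tcp",s["tcp_pos"].round(4),"F",s["force"].round(1),"Ftool",(M.T@s["force"]).round(1),"T",s["ft_torque"].round(3),"gap",round(s["finger_gap"],3))
E
python3 st.py
```

```text
t: 4.0
tcp_pos: [0.5025, -0.1197, 0.0955]
tool_rot: [0.651, 0.759, -0.0, -0.0]
force: [-2.7, -0.7, 5.0]
finger_gap: 0.229
t 4.0 h 98.71 tcp [ 0.5025 -0.1197  0.0955] F [-2.7 -0.7  5. ] Ftool [-0.3 -2.8 -5. ] T [-0.203  0.474  0.02 ] gap 0.229
```

```bash
python3 -m crank '[[[0,0,0],0],[[0,0,0],0],[[0,0,0],0],[[0,0,0],0]]'; python3 st.py
```

```text
t: 4.4
tcp_pos: [0.5025, -0.1197, 0.0955]
tool_rot: [0.651, 0.759, -0.0, -0.0]
force: [-1.8, 0.6, 5.1]
finger_gap: 0.229
t 4.4 h 98.71 tcp [ 0.5025 -0.1197  0.0955] F [-1.8  0.6  5.1] Ftool [ 0.8 -1.7 -5.1] T [-0.135  0.542  0.055] gap 0.229
```

```bash
python3 -m crank '[[[0,0,0],0],[[0,0,0],0],[[0,0,0],0],[[0,0,0],0],[[0,0,0],0]]' 0 120; python3 st.py; python3 -c "
from h import *
crop('scene',(170,165,330,285),5,'pics/c5.png')"
```

```text
t: 4.9
tcp_pos: [0.5025, -0.1197, 0.0959]
tool_rot: [0.652, 0.759, -0.0, -0.0]
force: [-3.5, -0.8, 8.1]
finger_gap: 0.166
t 4.9 h 98.68 tcp [ 0.5025 -0.1197  0.0959] F [-3.5 -0.8  8.1] Ftool [-0.2 -3.6 -8.1] T [-0.15   0.599 -0.094] gap 0.166
```

View pics/c5.png

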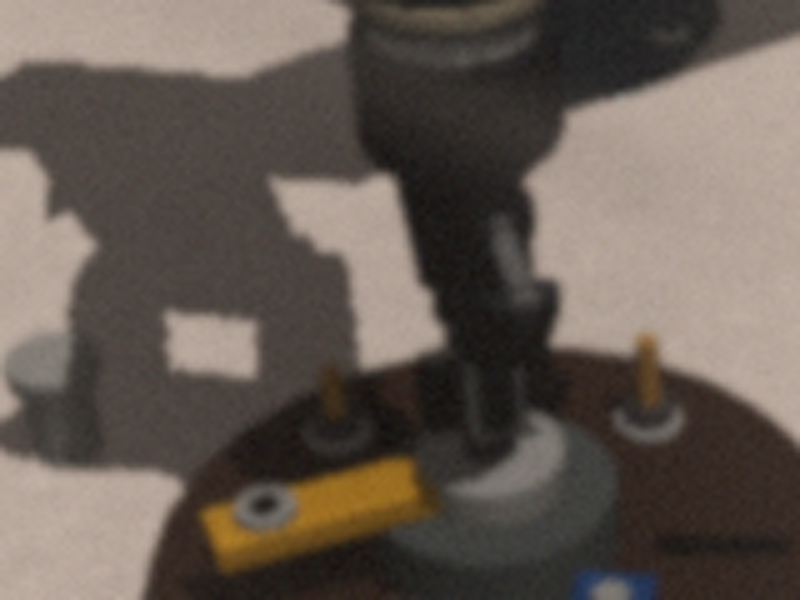

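The bar is gripped with little side load. Next comes the break-loose twist, where negative spin is anticlockwise.

```bash
python3 -m crank '[[[0,0,0],-3],[[0,0,0],-7],[[0,0,0],-11],[[0,0,0],-15],[[0,0,0],-18],[[0,0,0],-20],[[0,0,0],-20],[[0,0,0],-20]]'; python3 st.py;python3 -c "
from h import *
crop('top',(308,185,438,310),4.6,'pics/c6.png')"
```

```text
t: 5.75
tcp_pos: [0.5026, -0.1197, 0.0959]
tool_rot: [0.51, 0.86, -0.0, -0.0]
force: [-2.9, -0.5, 8.0]
finger_gap: 0.166
t 5.75 h 118.71 tcp [ 0.5026 -0.1197  0.0959] F [-2.9 -0.5  8. ] Ftool [ 0.9 -2.8 -8. ] T [-0.094  0.515  0.078] gap 0.166
```

View pics/c6.png

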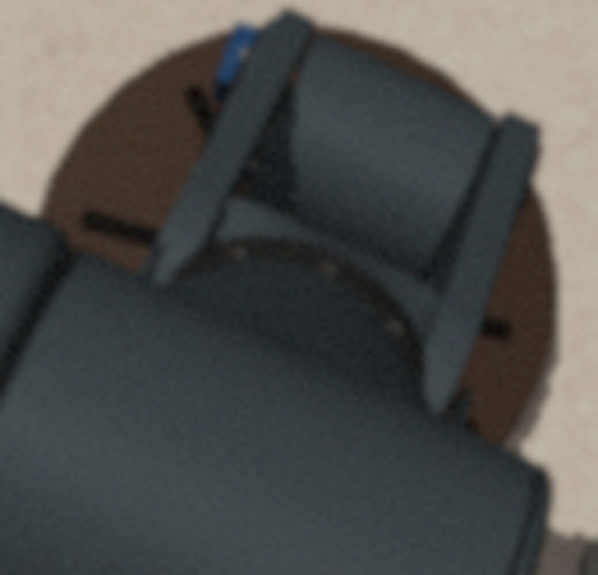

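```bash
cat > arm.py <<'E'
from h import *
def yaw(im):
    h=cv2.cvtColor(im,cv2.COLOR_RGB2HSV);m=cv2.inRange(h,(14,120,90),(28,255,255));m[:,:190]=0;m[:,350:]=0;m[:225]=0;m[330:]=0
    n,l,st,c=cv2.connectedComponentsWithStats(m);i=1+st[1:,4].argmax()
    p=at_z("scene",c[i],.076)-[.5028,-.1197];return np.degrees(np.arctan2(p[1],p[0])),np.hypot(*p),st[i,4]
if __name__=="__main__":
    print(yaw(cv2.imread("pics/scene0.png")[:,:,::-1]),yaw(manip.snapshot("scene")))
E
python3 arm.py
```

```text
(np.float64(-76.32552531497655), np.float64(0.06997236532147477), np.int32(480)) (np.float64(-57.01063060529067), np.float64(0.07080814201192796), np.int32(482))
```

```bash
python3 -m crank '[[[0,0,0],-2],[[0,0,0],-5],[[0,0,0],-8],[[0,0,0],-11],[[0,0,0],-14],[[0,0,0],-16],[[0,0,0],-18],[[0,0,0],-20]]'; python3 st.py; python3 -m crank '[[[0,0,0],-1],[[0,0,0],-2],[[0,0,0],-3],[[0,0,0],-3]]'; python3 st.py
```

```text
t: 6.65
tcp_pos: [0.5026, -0.1196, 0.0959]
tool_rot: [0.353, 0.936, 0.0, -0.0]
force: [-3.0, -0.5, 7.6]
finger_gap: 0.168
t 6.65 h 138.72 tcp [ 0.5026 -0.1196  0.0959] F [-3.  -0.5  7.6] Ftool [ 2.  -2.4 -7.6] T [-0.076  0.528 -0.182] gap 0.168
t: 7.05
tcp_pos: [0.5027, -0.1196, 0.0959]
tool_rot: [0.328, 0.945, 0.0, -0.0]
force: [-3.0, -1.1, 8.4]
finger_gap: 0.169
t 7.05 h 141.7 tcp [ 0.5027 -0.1196  0.0959] F [-3.  -1.1  8.4] Ftool [ 1.7 -2.7 -8.4] T [-0.04   0.482 -0.   ] gap 0.169
```

```bash
cat > ok.py <<'E'
from h import *
import sys
from scipy.spatial.transform import Rotation as R
s=manip.sense();M=R.from_quat(s["tool_rot"]).as_matrix();h=np.degrees(np.arctan2(M[1,0],M[0,0]))%360
print(round(s["t"],2),"turn",(h-98.68).round(2),"Tz",s["ft_torque"][2].round(3),"F",s["force"].round(1),flush=True)
sys.exit(bool(s["ft_torque"][2]<-float(sys.argv[1])))
E
python3 -m crank '[[[0,0,0],-0.3],[[0,0,0],-0.6],[[0,0,0],-1]]' >/dev/null; python3 ok.py .38 &&
python3 -m crank '[[[0,0,0],-0.3],[[0,0,0],-0.6],[[0,0,0],-1]]' >/dev/null; python3 ok.py .38 &&
python3 -m crank '[[[0,0,0],-0.3],[[0,0,0],-0.6],[[0,0,0],-1]]' >/dev/null && python3 ok.py .38 &&
python3 -m crank '[[[0,0,0],-0.3],[[0,0,0],-0.6],[[0,0,0],-1]]' >/dev/null && python3 ok.py .38 &&
python3 -m crank '[[[0,0,0],-0.3],[[0,0,0],-0.6],[[0,0,0],-1]]' >/dev/null && python3 ok.py .38 &&
python3 -m crank '[[[0,0,0],-0.3],[[0,0,0],-0.6],[[0,0,0],-1]]' >/dev/null && python3 ok.py .38 &&
python3 -m crank '[[[0,0,0],-0.3],[[0,0,0],-0.6],[[0,0,0],-1]]' >/dev/null && python3 ok.py .38 &&
python3 -m crank '[[[0,0,0],-0.3],[[0,0,0],-0.6],[[0,0,0],-1]]' >/dev/null && python3 ok.py .38
python3 arm.py
```

```text
7.35 turn 43.97 Tz -0.171 F [-2.6  0.3  7.8]
7.65 turn 44.97 Tz -0.22 F [-3.2 -0.5  8.6]
7.95 turn 45.97 Tz -0.179 F [-1.9 -0.5  8.4]
8.25 turn 46.97 Tz -0.204 F [-3.   0.3  7.4]
8.55 turn 47.97 Tz -0.179 F [-3.2 -0.5  7.9]
8.85 turn 48.97 Tz -0.217 F [-3.2 -0.7  7.7]
9.15 turn 49.97 Tz -0.216 F [-4.3  0.4  7.3]
9.45 turn 50.97 Tz -0.161 F [-2.7  0.2  8.4]
(np.float64(-76.32552531497655), np.float64(0.06997236532147477), np.int32(480)) (np.float64(-28.616267718197165), np.float64(0.07358248975946692), np.int32(410))
```

```bash

python3 -m crank '[[[0,0,0],-0.3],[[0,0,0],-0.6],[[0,0,0],-1]]' >/dev/null && python3 ok.py .32 &&
python3 -m crank '[[[0,0,0],-0.3],[[0,0,0],-0.6],[[0,0,0],-1]]' >/dev/null && python3 ok.py .32 &&
python3 -m crank '[[[0,0,0],-0.3],[[0,0,0],-0.6],[[0,0,0],-1]]' >/dev/null && python3 ok.py .32 &&
python3 -m crank '[[[0,0,0],-0.3],[[0,0,0],-0.6],[[0,0,0],-1]]' >/dev/null && python3 ok.py .32 &&
python3 -m crank '[[[0,0,0],-0.3],[[0,0,0],-0.6],[[0,0,0],-1]]' >/dev/null && python3 ok.py .32 &&
python3 -m crank '[[[0,0,0],-0.3],[[0,0,0],-0.6],[[0,0,0],-1]]' >/dev/null && python3 ok.py .32 &&
python3 -m crank '[[[0,0,0],-0.3],[[0,0,0],-0.6],[[0,0,0],-1]]' >/dev/null && python3 ok.py .32 &&
python3 -m crank '[[[0,0,0],-0.2],[[0,0,0],-0.4],[[0,0,0],-0.7]]' >/dev/null && python3 ok.py .32 &&
python3 -m crank '[[[0,0,0],-0.2],[[0,0,0],-0.4],[[0,0,0],-0.7]]' >/dev/null && python3 ok.py .32 &&
python3 -m crank '[[[0,0,0],-0.2],[[0,0,0],-0.4],[[0,0,0],-0.7]]' >/dev/null && python3 ok.py .32 &&
python3 -m crank '[[[0,0,0],-0.2],[[0,0,0],-0.4],[[0,0,0],-0.7]]' >/dev/null && python3 ok.py .32 &&
python3 -m crank '[[[0,0,0],-0.2],[[0,0,0],-0.4],[[0,0,0],-0.7]]' >/dev/null && python3 ok.py .32 &&
python3 -m crank '[[[0,0,0],-0.2],[[0,0,0],-0.4],[[0,0,0],-0.7]]' >/dev/null && python3 ok.py .32 &&
python3 -m crank '[[[0,0,0],-0.2],[[0,0,0],-0.4],[[0,0,0],-0.7]]' >/dev/null && python3 ok.py .32 &&
python3 -m crank '[[[0,0,0],-0.2],[[0,0,0],-0.4],[[0,0,0],-0.7]]' >/dev/null && python3 ok.py .32
python3 arm.py
```

```text
9.8 turn 51.97 Tz -0.185 F [-3.6 -1.1  8.3]
10.1 turn 52.97 Tz -0.186 F [-3.5 -1.3  8.5]
10.4 turn 53.97 Tz -0.218 F [-3.3  0.3  7.2]
10.7 turn 54.97 Tz -0.168 F [-2.5  0.   8.3]
11.0 turn 55.97 Tz -0.214 F [-3.4  0.6  7.8]
11.3 turn 56.97 Tz -0.217 F [-3.8  0.   7.9]
11.6 turn 57.97 Tz -0.208 F [-3.7  0.5  7.5]
11.9 turn 58.66 Tz -0.197 F [-1.9  0.5  8.2]
12.2 turn 59.36 Tz -0.206 F [-2.6  0.1  7.6]
12.5 turn 60.06 Tz -0.191 F [-3.1  1.2  7.9]
12.8 turn 60.76 Tz -0.219 F [-3.9  0.3  7.6]
13.1 turn 61.46 Tz -0.197 F [-2.4 -0.5  8.1]
13.4 turn 62.16 Tz -0.199 F [-2.5 -0.6  9.4]
13.7 turn 62.86 Tz -0.115 F [-2.8  0.4  8. ]
14.0 turn 63.56 Tz -0.211 F [-3.2  0.9  8.8]
(np.float64(-76.32552531497655), np.float64(0.06997236532147477), np.int32(480)) (np.float64(-17.274439323164717), np.float64(0.07493028050543503), np.int32(382))
```

```bash

python3 -m crank '[[[0,0,0],-0.2],[[0,0,0],-0.4],[[0,0,0],-0.6]]' >/dev/null && python3 ok.py .32 &&
python3 -m crank '[[[0,0,0],-0.2],[[0,0,0],-0.4],[[0,0,0],-0.6]]' >/dev/null && python3 ok.py .32 &&
python3 -m crank '[[[0,0,0],-0.2],[[0,0,0],-0.4],[[0,0,0],-0.6]]' >/dev/null && python3 ok.py .32 &&
python3 -m crank '[[[0,0,0],-0.2],[[0,0,0],-0.4],[[0,0,0],-0.6]]' >/dev/null && python3 ok.py .32 &&
python3 -m crank '[[[0,0,0],-0.2],[[0,0,0],-0.4],[[0,0,0],-0.6]]' >/dev/null && python3 ok.py .32 &&
python3 -m crank '[[[0,0,0],-0.2],[[0,0,0],-0.4],[[0,0,0],-0.6]]' >/dev/null && python3 ok.py .32 &&
python3 -m crank '[[[0,0,0],-0.2],[[0,0,0],-0.4],[[0,0,0],-0.6]]' >/dev/null && python3 ok.py .32 &&
python3 -m crank '[[[0,0,0],-0.2],[[0,0,0],-0.4],[[0,0,0],-0.6]]' >/dev/null && python3 ok.py .32 &&
python3 -m crank '[[[0,0,0],-0.2],[[0,0,0],-0.4],[[0,0,0],-0.6]]' >/dev/null && python3 ok.py .32 &&
python3 -m crank '[[[0,0,0],-0.2],[[0,0,0],-0.4],[[0,0,0],-0.6]]' >/dev/null && python3 ok.py .32 &&
python3 -m crank '[[[0,0,0],-0.2],[[0,0,0],-0.4],[[0,0,0],-0.6]]' >/dev/null && python3 ok.py .32 &&
python3 -m crank '[[[0,0,0],-0.2],[[0,0,0],-0.4],[[0,0,0],-0.6]]' >/dev/null && python3 ok.py .32
python3 arm.py
```

```text
14.35 turn 64.16 Tz -0.22 F [-3.2 -0.4  8.5]
14.65 turn 64.76 Tz -0.185 F [-2.9  0.4  9.2]
14.95 turn 65.36 Tz -0.194 F [-3.6  0.3  7.8]
15.25 turn 65.96 Tz -0.216 F [-3.6 -0.   7.9]
15.55 turn 66.56 Tz -0.221 F [-3.4 -0.3  7.7]
15.85 turn 67.12 Tz -0.405 F [-3.  -0.1  7.7]
(np.float64(-76.32552531497655), np.float64(0.06997236532147477), np.int32(480)) (np.float64(-13.708234141087795), np.float64(0.05279636706874427), np.int32(231))
```

```bash
python3 -m crank '[[[0,0,0],-0.1],[[0,0,0],-0.2],[[0,0,0],-0.3],[[0,0,0],-0.3]]' >/dev/null; python3 ok.py .5;  python3 -m crank '[[[0,0,0],0],[[0,0,0],0]]' >/dev/null; python3 ok.py .5
```

```text
16.3 turn 67.39 Tz -0.447 F [-3.8  0.2  7.8]
16.5 turn 67.39 Tz -0.372 F [-2.6 -0.1  8.1]
```

```bash
python3 -m crank '[[[0,0,0],-0.1],[[0,0,0],-0.2],[[0,0,0],-0.3],[[0,0,0],-0.4]]' >/dev/null; python3 ok.py .6;  python3 -m crank '[[[0,0,0],0],[[0,0,0],0],[[0,0,0],0]]' >/dev/null; python3 ok.py .5
```

```text
16.9 turn 67.75 Tz -0.53 F [-3.9  0.7  8. ]
17.2 turn 67.76 Tz -0.499 F [-3.5 -0.2  8.1]
```

```bash
python3 -m crank '[[[0,0,0],0],[[0,0,0],0],[[0,0,0],0],[[0,0,0],0],[[0,0,0],0],[[0,0,0],0],[[0,0,0],0],[[0,0,0],0]]' 8.5 20; python3 st.py; python3 arm.py
```

```text
t: 18.0
tcp_pos: [0.5029, -0.1196, 0.0953]
tool_rot: [0.117, 0.993, 0.0, 0.0]
force: [-0.8, 0.4, -0.8]
finger_gap: 0.994
t 18.0 h 166.6 tcp [ 0.5029 -0.1196  0.0953] F [-0.8  0.4 -0.8] Ftool [0.9 0.2 0.8] T [-0.053  0.06   0.055] gap 0.994
(np.float64(-76.32552531497655), np.float64(0.06997236532147477), np.int32(480)) (np.float64(-13.794099256610256), np.float64(0.07573576084511688), np.int32(377))
```

```bash
python3 -m crank '[[[0,0,-0.5],0],[[0,0,-2],0],[[0,0,-4],0],[[0,0,-7],0],[[0,0,-10],0],[[0,0,-12.5],0],[[0,0,-14],0],[[0,0,-14],0]]'; python3 -m crank '[[[0,-1,0],0],[[0,-4,0],0],[[0,-8,0],0],[[0,-12,0],0],[[0,-16,0],0],[[0,-20,0],0],[[0,-24,0],0],[[0,-27,0],0],[[0,-28,0],0],[[0,-28,0],0]]'
python3 st.py; python3 arm.py; python3 -c "
from h import *
crop('top',(308,185,438,310),4.6,'pics/c7.png')
crop('scene',(190,225,350,335),5,'pics/c8.png')"
```

```text
t: 18.85
tcp_pos: [0.5043, -0.1202, 0.238]
tool_rot: [0.117, 0.993, -0.001, 0.003]
force: [0.2, 0.3, 0.1]
finger_gap: 0.992
t: 19.85
tcp_pos: [0.4368, -0.3929, 0.2338]
tool_rot: [0.118, 0.993, 0.001, -0.001]
force: [0.4, 1.0, -0.3]
finger_gap: 0.99
t 19.85 h 166.45 tcp [ 0.4368 -0.3929  0.2338] F [ 0.4  1.  -0.3] Ftool [-0.1  1.1  0.4] T [0.01  0.027 0.016] gap 0.99
(np.float64(-76.32552531497655), np.float64(0.06997236532147477), np.int32(480)) (np.float64(-13.463912029851102), np.float64(0.05314214156144707), np.int32(235))
```

View pics/c7.png

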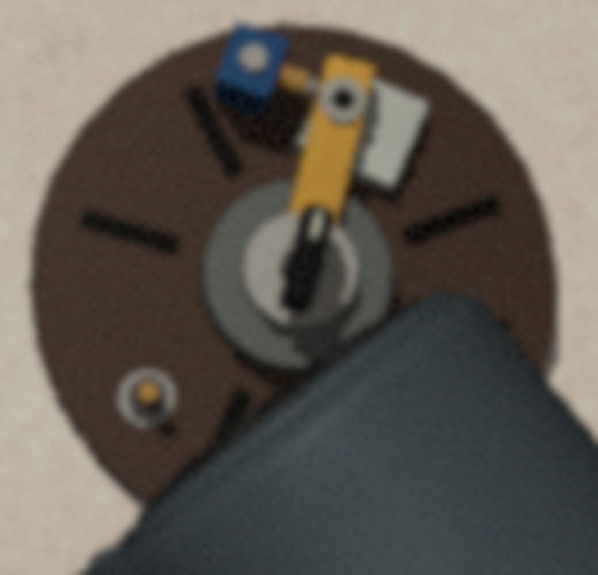

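View pics/c8.png

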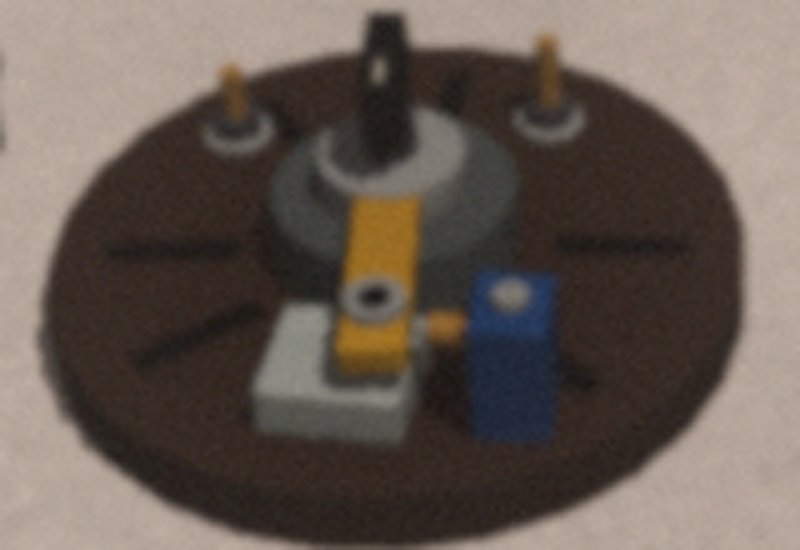

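The arm rests against the tip, at c7 (318,88) and c8 (418,328). Both bolts stand at their old pixels in c8, (235,130) and (548,120).

```bash
python3 -m crank '[[[0,0,0],0],[[0,0,0],0],[[0,0,0],0]]'; python3 -c "
from station import manip
print(manip.sign_off())"
```

```text
t: 20.3
tcp_pos: [0.4384, -0.3912, 0.2355]
tool_rot: [0.116, 0.993, -0.0, 0.0]
force: [0.8, 0.0, -0.6]
finger_gap: 0.995
the job is handed in; nothing more can be done
None
```

The swing arm is loose and resting on the blue stop's spring tip, and I handed the job in at 20.3 s. No verdict was reported.

- **Breaking loose:** I gripped the bar knob at 120 N and broke it free with a short 20° anticlockwise twist. The breakaway torque itself was not captured, because I only read the force after the twist.
- **Turning to the stop:** I turned on slowly by the knob, at a steady 0.2 N m or so. At about 67° (1.17 rad) the torque rose, which agreed with my camera estimate of 65°.
- **Pressing the tip:** I pressed on to about 0.5 N m at 67.8°. That is roughly 3.5 N on the tip by torque, or up to about 5.5 N by angle. Both are well short of the 12 N bottom of the spring.
- **Letting go:** I then opened the gripper and withdrew.

**Last checks:** the final pictures show the arm touching the tip and both bolts where they stood. The force reading was near zero with the robot clear. My colour-based arm angle read about 5° off from the start and jumped when its mask broke up, so I used it only as a rough check. I did not re-check the items lying on the bench, but the arm never went near them.

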